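Draw a plug gauge to its inspection mark

ROBOT

A 7-joint arm with a two-finger parallel gripper is mounted at the origin on the work surface. World frame = base frame: x ahead of the robot, y to its left, z up, the work surface at z = 0. Lengths are in m, angles in rad, forces in N, time in s.
With the tool pointing down it reaches from about 0.425 to 0.875 m from the base axis. Payload 4.7 kg.
Tool frame: the origin (TCP) lies midway between the tips of the shut fingers; the grasp point (between the pads) lies ctrl.grasp_offset behind it (ctrl.grasp_offset is the distance from the TCP to the grasp point, in m); z points along the fingers, y is the line along which they close (so a half turn about z gives the same grasp; the last joint's range is limited). The gripper opens to 87 mm and grips with 3 to 60 N. Pads are 19 mm wide; open, the fingers measure 117 mm over their backs; the gripper's body (75 mm by 190 mm) begins 51 mm behind the grasp point.
Start: joints at [1.32, 0.321, -0.07, 1.45, 0.023, 1.371, -0.057], TCP at [0.17, -0.627, 0.223] pointing down, gripper open.
Joint ranges: [-2.86, 2.86], [-0.3, 2.09], [-1.38, 1.24], [0.06, 2.45], [-1.56, 4.7], [0.09, 2.05], [-2.69, 2.69]. Speed limits (rad/s): [2.57, 2.57, 3.14, 3.14, 3.14, 3.14, 3.14].

INTERFACE

Orientations are given as a rotation vector (axis times angle).
In Python, from bench import ctrl gives the robot as it stands. The module is installed in compiled form; this text tells all that it offers.
- The arm moves only by the tool jog_arm, never from a script. Its argument "moves" is one flat list of numbers, 7 for each row, row after row: the shift along the tool's x, y, z in units of 30 cm (1.0 is 30 cm), then the turn, a rotation vector about the tool's x, y, z in units of 60 degrees (1.0 is 60 degrees), then the gripper's target within -1 to 1 (fully open at 1, half-way at 0, shut at -1). In form: [x, y, z, wx, wy, wz, fingers, x, y, z, wx, wy, wz, fingers, ...]. A call has exactly 8 rows; each row is the pose to reach, as a shift and turn from the pose commanded when the call began, along the tool's axes at that moment; what a row does not reach only later rows make up. A row lasts 1/8 s, in which the tool goes at most 62.5 mm and 10.7 degrees, less where a joint would pass 70% of its speed; a pose out of reach is approached as far as the arm can. A call with a number of a shift or a turn outside -1 to 1 is refused whole. A call with a gripper value outside its range is refused whole. The fingers move at their own pace and stop on an object; "newtons" is the grip in N (left out, the last holds). Time passes only in rows, so rows that repeat a pose let the fingers close, or fill a call up. It gives the time, the measured TCP pose, the force, the opening and the grip force at its end, in the units of the state.
- ctrl.get_state(): the state, without advancing time (a new reading comes with each control period).
- ctrl.get_image(name): name is "scene" or "top"; returns a dict with "pixels" (420x560x3 uint8, red, green, blue), "fx", "fy", "cx", "cy" (pixels), "xyz" and "rotation" of the camera in the world. Camera axes: x right, y up, looking along -z (the intrinsics and any distortion apply to the point x, -y, -z); pixel columns grow to the right and rows downward; lengths in m; the calibration is good to about 2 mm. A picture is of the moment at which its call begins. There is no depth.
- ctrl.close_job(): hands the job in; it is judged then, once.
The state is a dict: "time": time; "joint_positions": joint angles; "qd": joint speeds; "joint_torque": joint torques, N m; "position": TCP position; "tool_rot": TCP orientation; "ft_force": force on the tool from outside, world axes, zero at the start; "torque": the same for the moment, N m; "grip_width": opening from 0.0 (shut) to 1.0 (fully open); "grip_force": force on a finger pad.
Only numpy, scipy, OpenCV 4.12 (cv2) and the standard library are available. Lean on these libraries where they do the work, as an engineer would, in place of code of your own. Each camera call takes 0.05 s, during which the arm holds its last target. There are 200 camera calls.

TASK

On the checking jig, pull the tall keeper pin up out of its bushing, lower it foot down to the bottom of the round aluminium cup and let it go there, leaving the plug gauge fully home meanwhile. Then take the plug gauge by its grip and draw it straight up out of the lampholder, gently and without forcing it sideways, only until its upper dark ring shows above the rim while its lower ring stays hidden in the bore (never let the lower ring come out). Finish holding the gauge still at that height, with the pin standing in the cup and all the loose things around left where they were.

Things in the scene. Friction and masses are not known exactly. Their poses are not given: they have to be found in the camera images.
- jig: jig fixed to the bench: aluminium plate 130 x 75 x 20 mm, long side along its x. A white lampholder (outer diameter 42, top at z = 85) is clamped upright at x = +22; a thinner dark steel bushing (outer diameter 24, top at z = 95) stands at x = -22. Origin: centre of the plate's underside, z up
- bore_mouth (a point): centre of the lampholder's bore at its top rim, 85 mm above the bench; vertical bore of diameter 27.5 mm, 60 mm deep
- pin_socket (a point): centre of the upper end of the dark bushing that the keeper pin stands in, 95 mm above the bench; vertical hole of diameter 14 mm, 65 mm deep
- gauge_flange (a point): loose steel plug gauge, 0.35 kg, on its axis at the underside of its flange (diameter 48, 8 thick), z up the axis. Below: rod, diameter 26, 57 long, with two dark rings 2.5 wide centred 26 and 42 mm below this point. Above: round grip to 65 above. Starts fully home: flange on the rim, rings hidden, 0.75 mm play each side. Let go, it sinks back
- gauge_grip (a point): plug gauge: point on the axis of its round grip (diameter 20), 40 mm above the flange's underside, 125 mm above the bench at the start; a good place to hold it. z runs up its axis
- pin_grip (a point): loose steel keeper pin, 0.15 kg, 187 long, standing in the bushing, 44 mm beside the gauge and taller. Point: middle of its top grip (diameter 16, 50 long), 162 above its foot, 200 above the bench at the start; z up the axis. Its collar (diameter 56, 6 thick, underside 57 above the foot) rests on the bushing and laps 8 mm over the gauge's flange, 2 mm above it
- pin_foot (a point): keeper pin: lower end of its shaft (shaft diameter 12), on the axis; 57 mm deep in the bushing at the start
- cup_in (a point): centre of the inner floor of the open round aluminium cup for pins, fixed to the bench: inner diameter 80, wall 3, floor 5 mm above the bench, rim 80 mm above the bench. The pin fits in with its collar (12 mm of play all round) and stands in it nearly upright, foot on the floor
- tray: bystander: grey parts tray 100 x 130 x 35 mm, fixed, with two lampholders in it; origin under its centre
- holder_c: bystander: loose white lampholder, stepped cylinder diameter 42, height 62, standing on the bench; origin under its centre
- holder_d: bystander: another such lampholder standing on the bench; origin under its centre
- holder_a: bystander: such a lampholder standing in the parts tray; origin under its centre
- holder_b: bystander: second lampholder standing in the parts tray; origin under its centre
- dropper: bystander: small white dropper bottle, diameter 38, height 95, standing; origin under its centre
- driver: bystander: air screwdriver lying on the bench, about 205 long, 39 thick; origin under the middle of its body

How it is judged:
By the outcome, as a careful person would: the job done as asked, in the order asked, and still so for the second after the job is handed in, while the arm keeps its last pose, push and grip.
It also fails if it takes over 58 s, if anything falls off the work surface, if the arm or the gripper's body presses on something with over 40 N, if the wrist force passes 120 N, or if a joint passes its speed limit or range.

## Working session

There is one attempt and no reset: what is moved stays moved. The work goes in short steps, Python scripts to look and compute and a tool call to move; the robot and the scene stay as the last step left them, time stands still between calls to the robot, and variables do not carry over. Pictures are saved under pics/ and viewed, at most 10 in all, crops included, and the job is handed in when it is done.

Besides the shell and the picture viewer there is one more tool, called after "Call:" as name(argument=value, ...), one argument or row to a line, values as JSON. jog_arm: Moves the arm, as the interface text tells. Its arguments: {"type":"object","properties":{"moves":{"type":"array"},"newtons":{"type":"number"}},"required":["moves"]}

```bash
mkdir -p pics; python3 - <<'E'
from bench import ctrl
import cv2,pickle
s=ctrl.get_state();print(s,ctrl.grasp_offset)
for n in("scene","top"):
    d=ctrl.get_image(n);pickle.dump(d,open(n+".pkl","wb"))
    cv2.imwrite(f"pics/{n}0.png",d["pixels"][:,:,::-1]);print({k:v for k,v in d.items() if k!="pixels"})
E
```

```text
{'time': 0.0, 'joint_positions': array([ 1.32010101,  0.32183764, -0.07006188,  1.45167569,  0.02262041,
        1.37079237, -0.0569161 ]), 'qd': array([-0.00159541,  0.0006415 ,  0.00015861, -0.00097389,  0.00074765,
       -0.00016277,  0.00010745]), 'joint_torque': array([-3.05278872e-04, -4.91292679e+01, -4.04075012e-01, -3.12527347e+01,
       -6.39960472e-02,  4.39003017e-02,  1.99450155e-04]), 'position': array([ 0.16989865, -0.62682987,  0.22145149]), 'tool_rot': array([-3.11222616e+00, -4.14471140e-01,  5.93372467e-04]), 'ft_force': array([-0.6291119 , -0.79896678,  0.38603045]), 'torque': array([-0.02906686, -0.03848078,  0.05471441]), 'grip_force': 0.0, 'grip_width': 1.0035595509796342} 0.0187
{'fx': 525.0720468803681, 'fy': 525.0720468803681, 'cx': 291.2712602397273, 'cy': 212.26660451400105, 'xyz': array([1.27603929, 0.10598391, 0.98921043]), 'rotation': array([0.53638379, 0.60158726, 1.63943784])}
{'fx': 523.6060708969513, 'fy': 523.6060708969513, 'cx': 265.5299329787259, 'cy': 205.35664323261952, 'xyz': array([0.3736349 , 0.00992995, 1.15528679]), 'rotation': array([ 0.12401223, -0.1216275 , -1.54350352])}
```

View pics/scene0.png

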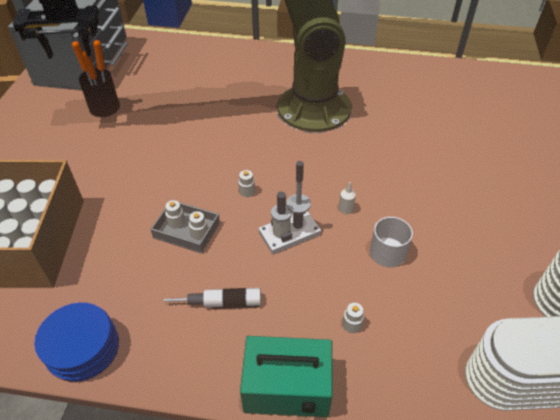

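View pics/top0.png

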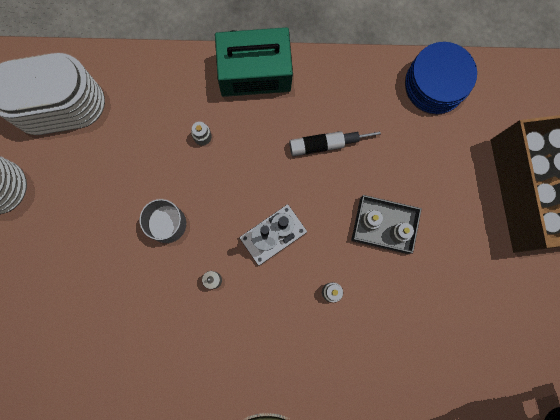

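The scene view shows the jig near (290,228) with the tall dark pin top at (299,168), the gauge grip at (281,200) and the cup at (391,242). The top view shows the jig at (273,235), the pin at (265,231), the gauge at (283,222) and the cup at (161,222). I'll zoom in on both.

```bash
cat > h.py <<'E'
import numpy as np,pickle,cv2
from scipy.spatial.transform import Rotation as R
def ray(d,u,v):
    r=R.from_rotvec(d["rotation"]).apply([(u-d["cx"])/d["fx"],-(v-d["cy"])/d["fy"],-1]);return d["xyz"],r/np.linalg.norm(r)
def plane(d,u,v,z):
    o,r=ray(d,u,v);return o+r*(z-o[2])/r[2]
def proj(d,p):
    q=R.from_rotvec(d["rotation"]).inv().apply(np.array(p)-d["xyz"]);return d["cx"]-d["fx"]*q[0]/q[2],d["cy"]+d["fy"]*q[1]/q[2]
def tri(*rs):
    A=sum(np.eye(3)-np.outer(r,r) for o,r in rs);b=sum((np.eye(3)-np.outer(r,r))@o for o,r in rs);return np.linalg.solve(A,b)
def load(n):return pickle.load(open(n+".pkl","rb"))
E
python3 - <<'E'
from h import *
t=load("top");s=load("scene")
a=cv2.resize(t["pixels"][195:275,230:330],None,fx=4,fy=4,interpolation=cv2.INTER_CUBIC)
b=cv2.resize(t["pixels"][190:250,130:190],None,fx=4,fy=4,interpolation=cv2.INTER_CUBIC)
c=cv2.resize(s["pixels"][155:255,250:350],None,fx=4,fy=4,interpolation=cv2.INTER_CUBIC)
im=np.zeros((570,800,3),np.uint8);im[:320,:400]=a;im[325:565,:240]=b;im[:400,400:]=c
cv2.imwrite("pics/crop.png",im[:,:,::-1])
E
```

```text
(no output)
```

View pics/crop.png

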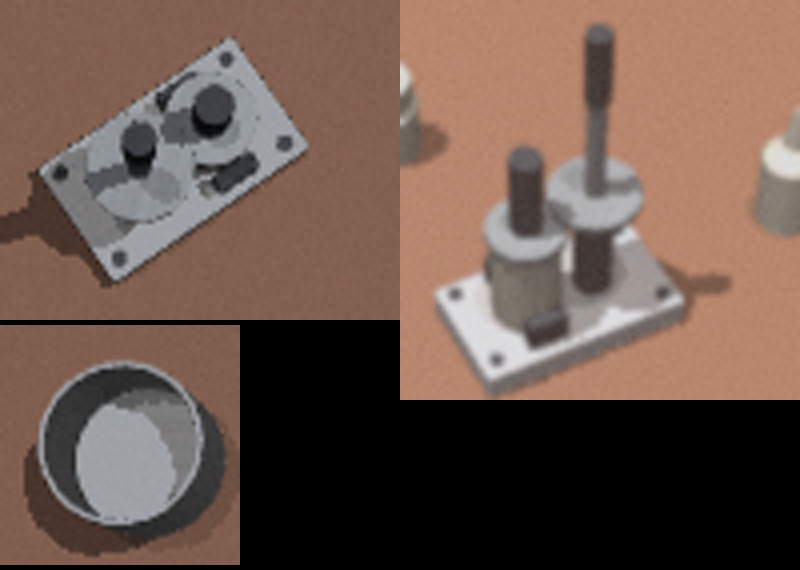

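```bash
python3 - <<'E'
from h import *
np.set_printoptions(precision=4,suppress=True)
t=load("top");s=load("scene")
f=lambda x,y:(230+x/4-.375,195+y/4-.375)
g=lambda x,y:(250+(x-400)/4-.375,155+y/4-.375)
P=f(139,136);G=f(213,103);Ps=g(600,33);Gs=g(525,155)
print("pin",plane(t,*P,.225),plane(s,*Ps,.225),tri(ray(t,*P),ray(s,*Ps)))
print("gauge",plane(t,*G,.150),plane(s,*Gs,.150),tri(ray(t,*G),ray(s,*Gs)))
C=np.array([plane(t,*f(*c),.02) for c in[(40,172),(230,38),(308,147),(115,283)]])
c=C.mean(0);ax=(C[1]+C[2]-C[0]-C[3])[:2];print("jig",c,np.linalg.norm(ax)/2,np.linalg.norm((C[0]+C[1]-C[2]-C[3])[:2])/2)
ax/=np.linalg.norm(ax);print(ax,np.degrees(np.arctan2(ax[1],ax[0])),"pin",c[:2]-.022*ax,"gauge",c[:2]+.022*ax)
cu=lambda x,y:(130+x/4-.375,190+y/4-.375)
print("cup",plane(t,*cu(120.5,118.5),.08),[plane(t,*cu(*q),.08) for q in[(38,118),(203,118),(120,36),(120,201)]])
# collar edges (scene)
# cup in scene: bright rim ellipse seen in the picture
p=s["pixels"][210:270,360:420];cv2.imwrite("pics/cup_s.png",cv2.resize(p,None,fx=8,fy=8,interpolation=cv2.INTER_CUBIC)[:,:,::-1])
from bench import ctrl
S=ctrl.get_state();M=R.from_rotvec(S["tool_rot"]).as_matrix();print(M)
E
```

```text
pin [0.4787 0.0142 0.225 ] [0.482  0.0161 0.225 ] [0.4789 0.015  0.2219]
gauge [ 0.504  -0.0209  0.15  ] [ 0.5055 -0.0202  0.15  ] [ 0.5042 -0.0207  0.1486]
jig [ 0.4895 -0.004   0.02  ] 0.12774488544019444 0.07298832798921168
[ 0.5963 -0.8028] -53.39801716258479 pin [0.4763 0.0137] gauge [ 0.5026 -0.0217]
cup [0.5094 0.2319 0.08  ] [array([0.5086, 0.2746, 0.08  ]), array([0.5107, 0.1892, 0.08  ]), array([0.5527, 0.2345, 0.08  ]), array([0.4666, 0.2297, 0.08  ])]
[[ 0.9651  0.2617 -0.0005]
 [ 0.2617 -0.9651  0.0016]
 [-0.0001 -0.0017 -1.    ]]
```

View pics/cup_s.png

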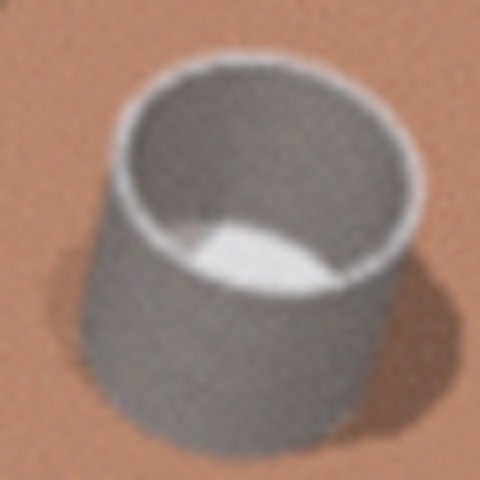

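The scene crop shows the cup rim ellipse centred near (393,231), consistent with the top view's cup at (0.509, 0.232). Triangulated heights also agree: pin top 0.222 against 0.225, gauge top 0.149 against 0.150. I'm starting the approach, arcing around the base.

Call:
jog_arm(
  moves=[0.05,-0.02,-0.04,0,0,0,1,0.18,-0.08,-0.1,0,0,0,1,0.33,-0.15,-0.17,0,0,0,1,0.5,-0.22,-0.26,0,0,0,1,0.66,-0.3,-0.26,0,0,0,1,0.81,-0.37,-0.26,0,0,0,1,0.93,-0.42,-0.26,0,0,0,1,0.985,-0.45,-0.26,0,0,0,1],
  newtons=40,
)

```text
time: 1.1
position: [0.4228, -0.4166, 0.3014]
tool_rot: [3.113, 0.423, 0.002]
ft_force: [-0.1, -0.3, -0.9]
grip_width: 1.001
grip_force: 0.0
```

```bash
cat > go.py <<'E'
import sys
from h import *
from bench import ctrl
np.set_printoptions(precision=4,suppress=True)
s=ctrl.get_state();M=R.from_rotvec(s["tool_rot"])
print("t",s["time"],"p",s["position"],"q",s["joint_positions"],"F",s["ft_force"],"gw",s["grip_width"],"tilt z",M.as_matrix()[:,2],"y",M.as_matrix()[:,1])
for a in sys.argv[1:]:
    d=M.inv().apply(np.array(eval(a))-s["position"]);print(a,"->",d/.3)
E
python3 go.py ".4785,.0145,.30"
```

```text
t 1.1 p [ 0.4228 -0.4166  0.3014] q [ 0.9649  0.1867 -0.2698  1.4659  0.0488  1.4947 -0.6051] F [-0.1251 -0.2619 -0.8552] gw 1.0012562282569937 tilt z [ 0.0013  0.0001 -1.    ] y [ 0.2666 -0.9638  0.0003]
.4785,.0145,.30 -> [ 0.5621 -1.3354  0.0051]
```

Call:
jog_arm(
  moves=[0.02,-0.04,0,0,0,0,1,0.06,-0.15,0,0,0,0,1,0.13,-0.31,0,0,0,0,1,0.2,-0.48,0,0,0,0,1,0.27,-0.64,0,0,0,0,1,0.33,-0.78,0,0,0,0,1,0.37,-0.87,0,0,0,0,1,0.38,-0.9,0,0,0,0,1],
)

```text
time: 2.1
position: [0.4589, -0.1286, 0.301]
tool_rot: [3.113, 0.416, 0.0]
ft_force: [0.6, -0.6, -0.6]
grip_width: 1.005
grip_force: 0.0
```

```bash
python3 go.py ".4785,.0145,.30"
```

```text
t 2.1 p [ 0.4589 -0.1286  0.301 ] q [ 0.7416 -0.0664 -0.4941  1.721  -0.0305  1.4786 -1.0541] F [ 0.578  -0.5645 -0.5922] gw 1.004501885761626 tilt z [ 0.0003 -0.0012 -1.    ] y [ 0.2624 -0.965   0.0012]
.4785,.0145,.30 -> [ 0.1884 -0.4432  0.0026]
```

Call:
jog_arm(
  moves=[0.01,-0.02,0,0,0,0,1,0.04,-0.08,0,0,0,0,1,0.07,-0.17,0,0,0,0,1,0.11,-0.26,0,0,0,0,1,0.15,-0.34,0,0,0,0,1,0.17,-0.41,0,0,0,0,1,0.185,-0.435,0,0,0,0,1,0.188,-0.443,0,0,0,0,1],
)

```text
time: 3.1
position: [0.4792, 0.0126, 0.3004]
tool_rot: [3.114, 0.412, -0.0]
ft_force: [0.9, -0.3, -0.4]
grip_width: 1.001
grip_force: 0.0
```

```bash
python3 go.py ".4785,.0145,.1813"; python3 - <<'E'
from h import *
from bench import ctrl
for n in("scene","top"):
    d=ctrl.get_image(n);pickle.dump(d,open(n+"1.pkl","wb"))
    print(n,proj(d,ctrl.get_state()["position"]))
    p=d["pixels"][130:270,210:350] if n=="scene" else d["pixels"][160:300,200:340]
    cv2.imwrite(f"pics/{n}1.png",cv2.resize(p[:,:,::-1],None,fx=3,fy=3,interpolation=cv2.INTER_CUBIC))
a=[cv2.imread(f"pics/{n}1.png") for n in("scene","top")]
cv2.imwrite("pics/b1.png",cv2.resize(np.hstack(a),(800,400)))
E
```

```text
t 3.1 p [0.4792 0.0126 0.3004] q [ 0.6117 -0.0594 -0.656   1.7111 -0.036   1.4778 -1.3477] F [ 0.8716 -0.2969 -0.4065] gw 1.0010248867915905 tilt z [-0.0002 -0.0003 -1.    ] y [ 0.2602 -0.9656  0.0003]
.4785,.0145,.1813 -> [-0.0005 -0.0069  0.3972]
scene (np.float64(299.02816337219616), np.float64(134.2110643375284))
top (np.float64(265.30019365842276), np.float64(223.2703811404175))
```

View pics/b1.png

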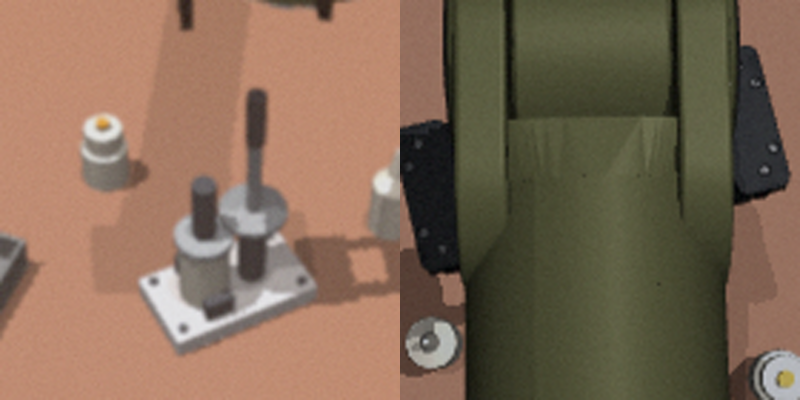

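The left crop shows the fingers straddling the pin top (fingertips at (186,25) and (323,15), pin top at (257,95)). The right crop shows the arm hiding the jig from the top camera. Descending to the pin.

Call:
jog_arm(
  moves=[0,-0.007,0.02,0,0,0,1,0,-0.007,0.07,0,0,0,1,0,-0.007,0.14,0,0,0,1,0,-0.007,0.21,0,0,0,1,0,-0.007,0.28,0,0,0,1,0,-0.007,0.34,0,0,0,1,0,-0.007,0.385,0,0,0,1,0,-0.007,0.397,0,0,0,1],
)

```text
time: 4.2
position: [0.4779, 0.0157, 0.1804]
tool_rot: [-3.114, -0.415, 0.002]
ft_force: [-0.1, -0.3, 0.3]
grip_width: 0.996
grip_force: 0.0
```

```bash
python3 go.py ".4785,.0145,.1813"; python3 - <<'E'
from h import *
from bench import ctrl
d=ctrl.get_image("scene");p=d["pixels"][110:250,220:380]
cv2.imwrite("pics/s2.png",cv2.resize(p[:,:,::-1],None,fx=4,fy=4,interpolation=cv2.INTER_CUBIC))
E
```

```text
t 4.2 p [0.4779 0.0157 0.1804] q [ 0.5955  0.0085 -0.6798  1.898   0.0054  1.2384 -1.392 ] F [-0.1423 -0.3461  0.3171] gw 0.9959727321077014 tilt z [-0.0014  0.0001 -1.    ] y [ 0.2618 -0.9651 -0.0005]
.4785,.0145,.1813 -> [ 0.0009  0.0044 -0.003 ]
```

View pics/s2.png

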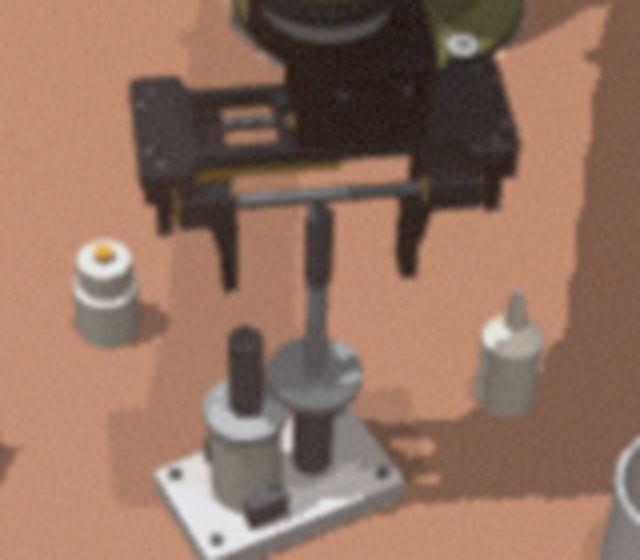

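The fingertips (232,288) and (407,275) sit symmetrically around the pin grip at (317,250). Closing the gripper.

Call:
jog_arm(
  moves=[0,0,0,0,0,0,0,0,0,0,0,0,0,-0.5,0,0,0,0,0,0,-1,0,0,0,0,0,0,-1,0,0,0,0,0,0,-1,0,0,0,0,0,0,-1,0,0,0,0,0,0,-1,0,0,0,0,0,0,-1],
  newtons=15,
)

```text
time: 5.25
position: [0.4784, 0.0158, 0.1814]
tool_rot: [-3.114, -0.415, 0.0]
ft_force: [0.4, 0.7, 0.4]
grip_width: 0.18
grip_force: 15.1
```

Call:
jog_arm(
  moves=[0,0,0,0,0,0,-1,0,0,0,0,0,0,-1,0,0,-0.01,0,0,0,-1,0,0,-0.02,0,0,0,-1,0,0,-0.035,0,0,0,-1,0,0,-0.05,0,0,0,-1,0,0,-0.065,0,0,0,-1,0,0,-0.08,0,0,0,-1],
  newtons=40,
)

```text
time: 6.25
position: [0.4784, 0.0158, 0.2058]
tool_rot: [3.114, 0.415, 0.0]
ft_force: [-0.7, 0.3, -1.4]
grip_width: 0.173
grip_force: 40.0
```

Call:
jog_arm(
  moves=[0,0,-0.02,0,0,0,-1,0,0,-0.045,0,0,0,-1,0,0,-0.075,0,0,0,-1,0,0,-0.11,0,0,0,-1,0,0,-0.14,0,0,0,-1,0,0,-0.17,0,0,0,-1,0,0,-0.19,0,0,0,-1,0,0,-0.2,0,0,0,-1],
)

```text
time: 7.25
position: [0.4785, 0.0157, 0.2658]
tool_rot: [3.114, 0.415, 0.0]
ft_force: [-1.2, -0.0, -1.0]
grip_width: 0.174
grip_force: 40.0
```

```bash
python3 go.py ".5095,.2325,.265"; python3 - <<'E'
from h import *
s=load("scene")
x,y=360+268.5/8-.44,210+173/8-.44
print(plane(s,x,y,.08), proj(s,(.5095,.2325,.08)),[proj(s,(.5095+.043*np.cos(a),.2325+.043*np.sin(a),.08)) for a in np.arange(8)*np.pi/4],x,y)
E
```

```text
t 7.25 p [0.4785 0.0157 0.2658] q [ 0.6074 -0.0496 -0.6649  1.7715 -0.0308  1.4089 -1.358 ] F [-1.1682 -0.0458 -1.0383] gw 0.17354262671102794 tilt z [ 0.0003 -0.0001 -1.    ] y [ 0.2617 -0.9652  0.0002]
.5095,.2325,.265 -> [ 0.2887 -0.6703  0.0026]
[0.51574748 0.23441474 0.08      ] (np.float64(392.31492760234914), np.float64(228.92895537899994)) [(np.float64(391.9135872928582), np.float64(244.05245147411085)), (np.float64(405.97998752586466), np.float64(241.23652637411928)), (np.float64(411.72543454474203), np.float64(231.2463263146983)), (np.float64(406.0734134225761), np.float64(220.24910013730715)), (np.float64(392.69763350835495), np.float64(214.50764972346943)), (np.float64(379.1605612076525), np.float64(217.08134554745152)), (np.float64(373.02680041183135), np.float64(226.62619504986404)), (np.float64(378.14960171689114), np.float64(237.86547497452264))] 393.1225 231.185
```

Call:
jog_arm(
  moves=[0.01,-0.02,0,0,0,0,-1,0.03,-0.06,0,0,0,0,-1,0.05,-0.11,0,0,0,0,-1,0.08,-0.18,0,0,0,0,-1,0.11,-0.25,0,0,0,0,-1,0.14,-0.32,0,0,0,0,-1,0.17,-0.39,0,0,0,0,-1,0.2,-0.46,0,0,0,0,-1],
)

```text
time: 8.25
position: [0.4999, 0.1668, 0.2653]
tool_rot: [-3.113, -0.417, 0.0]
ft_force: [-0.1, -0.2, -1.7]
grip_width: 0.177
grip_force: 40.0
```

Call:
jog_arm(
  moves=[0.03,-0.06,0,0,0,0,-1,0.05,-0.11,0,0,0,0,-1,0.07,-0.15,0,0,0,0,-1,0.08,-0.18,0,0,0,0,-1,0.09,-0.2,0,0,0,0,-1,0.094,-0.21,0,0,0,0,-1,0.094,-0.21,0,0,0,0,-1,0.094,-0.21,0,0,0,0,-1],
)

```text
time: 9.25
position: [0.511, 0.2323, 0.2654]
tool_rot: [3.114, 0.414, -0.0]
ft_force: [-0.3, -0.4, -1.7]
grip_width: 0.17
grip_force: 40.0
```

```bash
python3 go.py ".511,.233,.165" ".511,.233,.149"; python3 - <<'E'
from h import *
from bench import ctrl
d=ctrl.get_image("scene");p=d["pixels"][110:280,250:450]
cv2.imwrite("pics/s3.png",cv2.resize(p[:,:,::-1],None,fx=3,fy=3,interpolation=cv2.INTER_CUBIC))
E
```

```text
t 9.25 p [0.511  0.2323 0.2654] q [ 0.2978  0.1989 -0.8781  1.586   0.1546  1.4295 -1.8992] F [-0.2819 -0.3937 -1.7486] gw 0.17001419264053372 tilt z [ 0.     -0.0005 -1.    ] y [ 0.261  -0.9653  0.0005]
.511,.233,.165 -> [ 0.0005 -0.0023  0.3347]
.511,.233,.149 -> [ 0.0005 -0.0024  0.388 ]
```

View pics/s3.png

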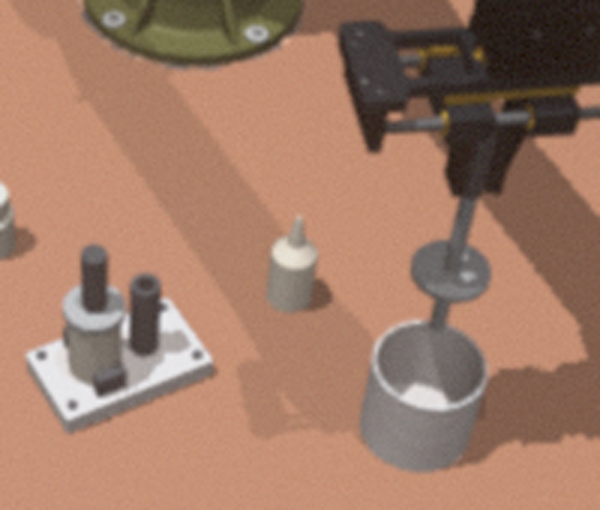

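The pin hangs vertical over the cup (collar at (450,270), cup rim centred at (430,365)). The gauge is still home, with its flange on the rim at (94,305). Lowering.

Call:
jog_arm(
  moves=[0,0,0.02,0,0,0,-1,0,0,0.06,0,0,0,-1,0,0,0.11,0,0,0,-1,0,0,0.17,0,0,0,-1,0,0,0.23,0,0,0,-1,0,0,0.28,0,0,0,-1,0,0,0.32,0,0,0,-1,0,0,0.34,0,0,0,-1],
)

```text
time: 10.3
position: [0.5107, 0.2327, 0.1625]
tool_rot: [3.114, 0.415, -0.001]
ft_force: [-0.0, 0.3, -0.5]
grip_width: 0.177
grip_force: 40.0
```

Call:
jog_arm(
  moves=[0,0,0.005,0,0,0,-1,0,0,0.01,0,0,0,-1,0,0,0.016,0,0,0,-1,0,0,0.022,0,0,0,-1,0,0,0.028,0,0,0,-1,0,0,0.034,0,0,0,-1,0,0,0.04,0,0,0,-1,0,0,0.044,0,0,0,-1],
)

```text
time: 11.3
position: [0.5109, 0.2328, 0.15]
tool_rot: [3.114, 0.415, -0.0]
ft_force: [-0.3, -0.0, -1.3]
grip_width: 0.173
grip_force: 40.0
```

```bash
python3 go.py ".511,.233,.1483"
```

```text
t 11.3 p [0.5109 0.2328 0.15  ] q [ 0.2675  0.2835 -0.8581  1.7447  0.2275  1.2174 -1.9563] F [-0.3186 -0.0317 -1.3365] gw 0.17326176400044446 tilt z [-0.0001 -0.0001 -1.    ] y [ 0.2618 -0.9651  0.0001]
.511,.233,.1483 -> [ 0.0005 -0.0005  0.0058]
```

Call:
jog_arm(
  moves=[0,0,0.001,0,0,0,-1,0,0,0.002,0,0,0,-1,0,0,0.003,0,0,0,-1,0,0,0.004,0,0,0,-1,0,0,0.005,0,0,0,-1,0,0,0.006,0,0,0,-1,0,0,0.006,0,0,0,-1,0,0,0.006,0,0,0,-1],
)

```text
time: 12.3
position: [0.511, 0.2328, 0.1485]
tool_rot: [3.114, 0.415, 0.0]
ft_force: [0.5, -0.2, -0.9]
grip_width: 0.174
grip_force: 40.0
```

Call:
jog_arm(
  moves=[0,0,0.001,0,0,0,-1,0,0,0.002,0,0,0,-1,0,0,0.003,0,0,0,-1,0,0,0.003,0,0,0,-1,0,0,0.003,0,0,0,-1,0,0,0.003,0,0,0,-1,0,0,0.003,0,0,0,-1,0,0,0.003,0,0,0,-1],
)

```text
time: 13.3
position: [0.5113, 0.233, 0.1483]
tool_rot: [3.114, 0.415, 0.002]
ft_force: [-0.4, 0.0, 6.6]
grip_width: 0.175
grip_force: 40.0
```

Contact: the foot is on the floor. Relaxing the push and releasing.

Call:
jog_arm(
  moves=[0,0,-0.002,0,0,0,-1,0,0,-0.002,0,0,0,-1,0,0,-0.002,0,0,0,-0.6,0,0,-0.002,0,0,0,-0.5,0,0,-0.002,0,0,0,-0.2,0,0,-0.002,0,0,0,0.2,0,0,-0.002,0,0,0,0.6,0,0,-0.002,0,0,0,1],
)

```text
time: 14.3
position: [0.5109, 0.2328, 0.1481]
tool_rot: [3.114, 0.415, -0.0]
ft_force: [0.5, -0.1, 0.6]
grip_width: 0.62
grip_force: 0.0
```

Call:
jog_arm(
  moves=[0,0,0,0,0,0,1,0,0,0,0,0,0,1,0,0,0,0,0,0,1,0,0,-0.03,0,0,0,1,0,0,-0.08,0,0,0,1,0,0,-0.16,0,0,0,1,0,0,-0.24,0,0,0,1,0,0,-0.32,0,0,0,1],
)

```text
time: 15.3
position: [0.5111, 0.2331, 0.2462]
tool_rot: [-3.114, -0.415, -0.002]
ft_force: [0.5, -0.2, 0.0]
grip_width: 0.997
grip_force: 0.0
```

```bash
python3 go.py ".5035,-.021,.24"; python3 - <<'E'
from h import *
from bench import ctrl
d=ctrl.get_image("scene");p=d["pixels"][110:280,250:450]
cv2.imwrite("pics/s4.png",cv2.resize(p[:,:,::-1],None,fx=4,fy=3.5,interpolation=cv2.INTER_CUBIC))
E
```

```text
t 15.3 p [0.5111 0.2331 0.2462] q [ 0.296   0.2083 -0.878   1.6164  0.163   1.392  -1.9061] F [ 0.5371 -0.1906  0.0021] gw 0.9973015157481444 tilt z [ 0.0015  0.0002 -1.    ] y [ 0.2619 -0.9651  0.0002]
.5035,-.021,.24 -> [-0.2464  0.8107  0.0206]
```

View pics/s4.png

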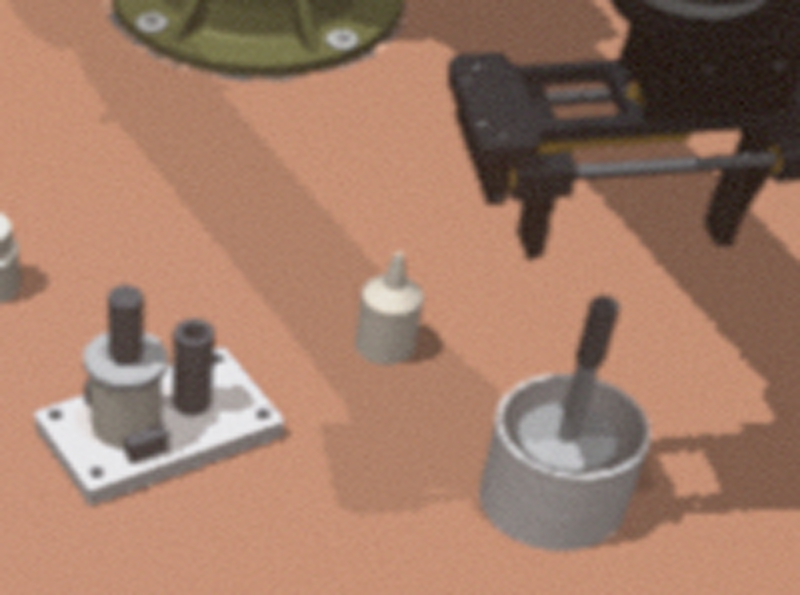

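The pin stands in the cup (top at (603,305)), fingers are clear above it, and the gauge is still home. Moving to the gauge.

Call:
jog_arm(
  moves=[-0.01,0.03,0,0,0,0,1,-0.03,0.11,0,0,0,0,1,-0.07,0.24,0,0,0,0,1,-0.12,0.39,0.01,0,0,0,1,-0.17,0.55,0.01,0,0,0,1,-0.21,0.69,0.02,0,0,0,1,-0.24,0.78,0.02,0,0,0,1,-0.246,0.81,0.02,0,0,0,1],
)

```text
time: 16.35
position: [0.5024, -0.0237, 0.2373]
tool_rot: [3.115, 0.408, -0.003]
ft_force: [0.9, 0.9, -0.1]
grip_width: 1.004
grip_force: 0.0
```

```bash
python3 go.py ".5037,-.0205,.1065"
```

```text
t 16.35 p [ 0.5024 -0.0237  0.2373] q [ 0.6695  0.0317 -0.6829  1.764   0.021   1.3546 -1.328 ] F [ 0.854   0.9329 -0.0774] gw 1.0042334876694443 tilt z [-0.0016 -0.0005 -1.    ] y [ 0.2575 -0.9663  0.    ]
.5037,-.0205,.1065 -> [ 0.0077 -0.0094  0.436 ]
```

Call:
jog_arm(
  moves=[0,0,0.02,0,0,0,1,0,0,0.07,0,0,0,1,0,0,0.14,0,0,0,1,0,0,0.22,0,0,0,1,0,0,0.3,0,0,0,1,0,0,0.37,0,0,0,1,0,0,0.42,0,0,0,1,0,0,0.44,0,0,0,1],
)

```text
time: 17.35
position: [0.5026, -0.0201, 0.1049]
tool_rot: [-3.113, -0.417, 0.003]
ft_force: [-0.1, -0.8, 0.2]
grip_width: 1.004
grip_force: 0.0
```

Call:
jog_arm(
  moves=[0,0,0,0,0,0,0.5,0,0,0,0,0,0,0,0,0,0,0,0,0,0,0,0,0,0,0,0,-0.2,0,0,0,0,0,0,-0.2,0,0,0,0,0,0,-0.2,0,0,0,0,0,0,-0.2,0,0,0,0,0,0,-0.2],
  newtons=5,
)

```text
time: 18.35
position: [0.5033, -0.021, 0.1061]
tool_rot: [3.114, 0.415, -0.0]
ft_force: [-0.0, 0.3, -0.2]
grip_width: 0.403
grip_force: 0.0
```

```bash
python3 go.py ".5037,-.0205,.1065"; python3 - <<'E'
from h import *
from bench import ctrl
d=ctrl.get_image("scene");p=d["pixels"][130:250,220:360];pickle.dump(d,open("s5.pkl","wb"))
cv2.imwrite("pics/s5.png",cv2.resize(p[:,:,::-1],None,fx=5,fy=5,interpolation=cv2.INTER_CUBIC))
E
```

```text
t 18.35 p [ 0.5033 -0.021   0.1061] q [ 0.6353  0.1562 -0.6902  1.9299  0.1119  1.0935 -1.4063] F [-0.023   0.2781 -0.1818] gw 0.4031310408513513 tilt z [-0.0001 -0.0001 -1.    ] y [ 0.2618 -0.9651  0.0001]
.5037,-.0205,.1065 -> [ 0.0018 -0.0013 -0.0013]
```

View pics/s5.png

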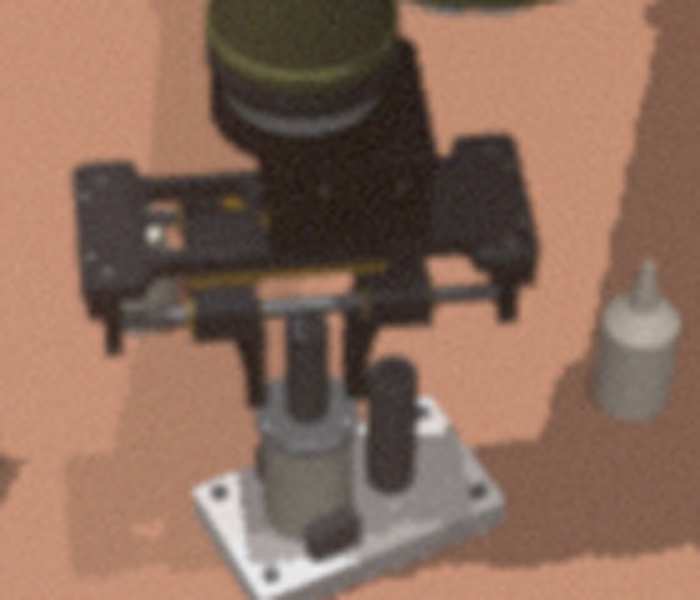

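The half-closed fingertips at (256,398) and (353,398) straddle the gauge grip (centre x ≈ 306) evenly. Closing gently.

Call:
jog_arm(
  moves=[0,0,0,0,0,0,-0.4,0,0,0,0,0,0,-0.5,0,0,0,0,0,0,-0.6,0,0,0,0,0,0,-1,0,0,0,0,0,0,-1,0,0,0,0,0,0,-1,0,0,0,0,0,0,-1,0,0,0,0,0,0,-1],
  newtons=5,
)

```text
time: 19.4
position: [0.5032, -0.0204, 0.1062]
tool_rot: [-3.113, -0.415, 0.0]
ft_force: [-2.7, 6.0, 1.5]
grip_width: 0.228
grip_force: 5.0
```

```bash
python3 go.py; python3 -c "
from bench import ctrl
s=ctrl.get_state();print(s['torque'],s['ft_force'],s['grip_force'])"
```

```text
t 19.4 p [ 0.5032 -0.0204  0.1062] q [ 0.6352  0.1562 -0.6907  1.9298  0.111   1.0937 -1.4063] F [-2.6995  5.9877  1.4565] gw 0.2282628337915861 tilt z [-0.0003  0.0007 -1.    ] y [ 0.2621 -0.965  -0.0008]
[1.2012442  0.42008494 0.02087699] [-2.69953268  5.98766681  1.4565499 ] 5.003486318746582
```

Call:
jog_arm(
  moves=[0,-0.001,0,0,0,0,-1,0,-0.002,0,0,0,0,-1,0,-0.003,0,0,0,0,-1,0,-0.003,0,0,0,0,-1,0,-0.003,0,0,0,0,-1,0,-0.003,0,0,0,0,-1,0,-0.003,0,0,0,0,-1,0,-0.003,0,0,0,0,-1],
)

```text
time: 20.4
position: [0.5031, -0.0203, 0.1061]
tool_rot: [3.114, 0.415, 0.0]
ft_force: [-0.9, 3.6, 0.2]
grip_width: 0.226
grip_force: 5.0
```

```bash
python3 -c "
from bench import ctrl
s=ctrl.get_state();print(s['torque'],s['ft_force'],s['grip_force'],s['position'])"
```

```text
[0.77500221 0.16103011 0.01786663] [-0.93094781  3.5649879   0.24572355] 5.000755686778575 [ 0.50314945 -0.02028355  0.10614577]
```

Call:
jog_arm(
  moves=[0,-0.001,0,0,0,0,-1,0,-0.002,0,0,0,0,-1,0,-0.003,0,0,0,0,-1,0,-0.004,0,0,0,0,-1,0,-0.004,0,0,0,0,-1,0,-0.004,0,0,0,0,-1,0,-0.004,0,0,0,0,-1,0,-0.004,0,0,0,0,-1],
)

```text
time: 21.4
position: [0.5028, -0.0196, 0.1062]
tool_rot: [3.113, 0.414, 0.0]
ft_force: [1.0, -3.3, 0.9]
grip_width: 0.223
grip_force: 5.0
```

```bash
python3 -c "
from bench import ctrl
s=ctrl.get_state();print(s['torque'],s['ft_force'],s['grip_force'],s['position'])"
```

```text
[-0.7127466  -0.23379219  0.03775974] [ 1.03426424 -3.27412519  0.87644736] 5.0017585238674656 [ 0.5028308  -0.01961874  0.10617523]
```

Call:
jog_arm(
  moves=[0,0.001,0,0,0,0,-1,0,0.002,0,0,0,0,-1,0,0.002,0,0,0,0,-1,0,0.002,0,0,0,0,-1,0,0.002,0,0,0,0,-1,0,0.002,0,0,0,0,-1,0,0.002,0,0,0,0,-1,0,0.002,0,0,0,0,-1],
  newtons=25,
)

```text
time: 22.4
position: [0.5029, -0.0197, 0.1061]
tool_rot: [3.114, 0.415, -0.0]
ft_force: [0.1, -3.3, 1.7]
grip_width: 0.221
grip_force: 25.0
```

Call:
jog_arm(
  moves=[0,0,-0.001,0,0,0,-1,0,0,-0.003,0,0,0,-1,0,0,-0.005,0,0,0,-1,0,0,-0.007,0,0,0,-1,0,0,-0.01,0,0,0,-1,0,0,-0.013,0,0,0,-1,0,0,-0.015,0,0,0,-1,0,0,-0.015,0,0,0,-1],
)

```text
time: 23.4
position: [0.5028, -0.0196, 0.1107]
tool_rot: [3.114, 0.415, -0.0]
ft_force: [1.1, -3.3, -5.8]
grip_width: 0.223
grip_force: 25.0
```

```bash
python3 -c "
from bench import ctrl
s=ctrl.get_state();print(s['torque'],s['ft_force'],s['grip_force'],s['position'])"
```

```text
[-0.89953403 -0.43669256  0.013413  ] [ 1.05055223 -3.33133982 -5.79499112] 25.00780595932156 [ 0.50282201 -0.01955734  0.11071956]
```

Call:
jog_arm(
  moves=[0,0.001,0,0,0,0,-1,0,0.002,0,0,0,0,-1,0,0.002,0,0,0,0,-1,0,0.002,0,0,0,0,-1,0,0.002,0,0,0,0,-1,0,0.002,0,0,0,0,-1,0,0.002,0,0,0,0,-1,0,0.002,0,0,0,0,-1],
)

```text
time: 24.4
position: [0.503, -0.0198, 0.1106]
tool_rot: [-3.114, -0.415, 0.0]
ft_force: [0.4, 0.2, -3.2]
grip_width: 0.217
grip_force: 25.0
```

```bash
python3 -c "
from bench import ctrl
s=ctrl.get_state();print(s['torque'],s['ft_force'],s['grip_force'],s['position'])"
```

```text
[-0.00958307 -0.03865046  0.01931123] [ 0.36237515  0.16703471 -3.22832095] 24.999624425545335 [ 0.50299027 -0.01980531  0.11060141]
```

The side force is gone and only the gauge's weight remains. Continuing straight up.

Call:
jog_arm(
  moves=[0,0,-0.003,0,0,0,-1,0,0,-0.008,0,0,0,-1,0,0,-0.014,0,0,0,-1,0,0,-0.021,0,0,0,-1,0,0,-0.028,0,0,0,-1,0,0,-0.035,0,0,0,-1,0,0,-0.041,0,0,0,-1,0,0,-0.044,0,0,0,-1],
)

```text
time: 25.4
position: [0.5031, -0.0201, 0.1239]
tool_rot: [3.114, 0.415, 0.0]
ft_force: [0.1, -0.3, -3.2]
grip_width: 0.224
grip_force: 25.0
```

Call:
jog_arm(
  moves=[0,0,-0.003,0,0,0,-1,0,0,-0.01,0,0,0,-1,0,0,-0.018,0,0,0,-1,0,0,-0.027,0,0,0,-1,0,0,-0.036,0,0,0,-1,0,0,-0.045,0,0,0,-1,0,0,-0.051,0,0,0,-1,0,0,-0.054,0,0,0,-1],
)

```text
time: 26.4
position: [0.5031, -0.0202, 0.1402]
tool_rot: [3.114, 0.415, 0.0]
ft_force: [-0.5, 0.2, -4.0]
grip_width: 0.225
grip_force: 25.0
```

Call:
jog_arm(
  moves=[0,0,0,0,0,0,-1,0,0,0,0,0,0,-1,0,0,0,0,0,0,-1,0,0,0,0,0,0,-1,0,0,0,0,0,0,-1,0,0,0,0,0,0,-1,0,0,0,0,0,0,-1,0,0,0,0,0,0,-1],
)

```text
time: 27.4
position: [0.5031, -0.0202, 0.14]
tool_rot: [3.114, 0.415, -0.0]
ft_force: [0.1, -0.8, -4.2]
grip_width: 0.221
grip_force: 25.0
```

```bash
python3 - <<'E'
from h import *
from bench import ctrl
s=ctrl.get_state();print(s['position'],s['ft_force'],s['qd'].max())
d=ctrl.get_image("scene");p=d["pixels"][130:270,220:430]
a=cv2.resize(p[:,:,::-1],None,fx=3.6,fy=3.6,interpolation=cv2.INTER_CUBIC)
cv2.imwrite("pics/s6.png",a)
E
```

```text
[ 0.50307584 -0.0201832   0.14002768] [ 0.10380647 -0.79260477 -4.17856644] 0.0020082484331961714
```

View pics/s6.png

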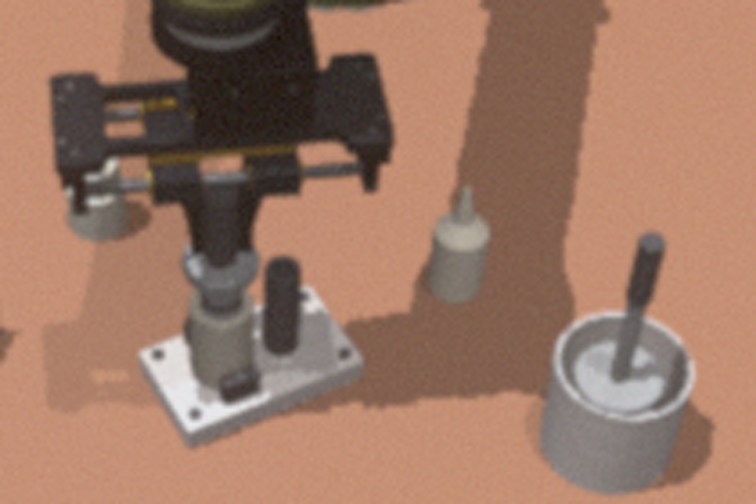

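The gauge is lifted 34 mm. A dark ring shows just above the rim at about (222,300), the pin stands in the cup at (640,300), and the bystanders in view are where they were. Handing in.

```bash
python3 -c "
from bench import ctrl
print(ctrl.close_job())"
```

```text
the job is handed in; nothing more can be done
None
```

I handed the job in at 27.5 s: the keeper pin stands in the cup and the gauge is held still 34 mm up, upper ring showing and lower ring still in the bore; on first closing, the gripper pushed the gauge about 6.5 N sideways, which I re-centred to near zero before most of the lift.

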